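# Fold away the hose-support arm after the brew

### The job

Fold away the two-segment steel hose-support arm on the brewing bench. First fold the short outer segment back fully over the long inner one, leaving the inner one swung out meanwhile; only then swing the folded arm home onto its rest, up to the upright stop. Do not bump the glass jar standing just past the rest, which the arm would hit if it were swung in unfolded.

Things in the scene. Friction and masses are not known exactly. Their poses are not given: they have to be found in the camera images.
- inner (a joint): hinge of the long inner segment (steel flat bar 28 mm wide, 10 thick, top 60 mm above the bench) on a grey base plate fixed to the bench; vertical axis. 0 rad = fully home over the rest, against the upright stop (hard stop); grows as the segment swings out anticlockwise from above, to 1.9. Stiff: friction 0.8 N m (5 N at the thick post); stays where left.
- outer (a joint): hinge between the segments, axis vertical through the thick post. Outer segment: aluminium flat bar 24 mm wide, 10 thick, top 73 mm above the bench, one layer above the inner. 0 rad = folded exactly over the inner (hard stop); grows as it opens anticlockwise from above, to 2.6. Light: friction 0.06 N m (0.6 N at the slim post); stays where left.
- thick_post (a point): point on the axis of the thick upright round steel post (26 mm diameter) of the inner segment, on the hinge between the segments; 113 mm above the bench, 40 above the outer segment's top, 30 below the post's top. Its x axis points along the inner segment away from the base hinge, whose axis lies at x = -160 mm; z up. Carry it about that hinge to swing the inner segment.
- slim_post (a point): point on the axis of the slim upright round steel post (16 mm diameter) near the outer segment's free end; 113 mm above the bench, 40 above the segment's top, 20 below the post's top. x axis along the segment away from the thick post, whose axis lies at x = -105 mm; z up. Beyond it a hose saddle 10 mm high. Carry it about the thick post to fold the segment.
- jar_mid (a point): centre (65 mm up) of the loose closed glass jar, 84 mm in diameter and 130 mm tall, bystander, standing on the bench past the end of the rest; z up.
Not all that is in view belongs to the job. What is shaped like the part that bears inner but blue is not meant.

How it is judged:
On the way, in this order (a step that is already met when the one before it is completed fails the run):
1. the outer segment is folded back over the inner one while the inner one is still swung out (value of joint outer below 0.2 rad and value of joint inner above 0.6 rad), for 0.1 s.
2. the folded arm is swung home onto its rest (value of joint inner below 0.17 rad and value of joint outer below 0.2 rad), for 0.2 s.
At the end, for the whole second after the job is handed in: Both segments are folded: the outer within 0.2 rad (about 11 degrees) of lying exactly over the inner one, the inner within 0.17 rad (about 10 degrees) of its home stop; the jar stands upright within 30 mm of where it was (all of step 2 and angle between jar_mid's own z axis and vertical below 0.1 rad and distance of jar_mid from where it was at the start of the episode below 0.03 m); the robot touches nothing.
It fails at once if the inner segment is swung more than half-way in (below 0.5 rad) while the outer one is still open (above 0.35 rad) (value of joint inner below 0.5 rad and value of joint outer above 0.35 rad).
It fails at once if the glass jar is shoved more than 30 mm or tipped (distance of jar_mid from where it was at the start of the episode above 0.03 m or angle between jar_mid's own z axis and vertical above 0.3 rad).
It also fails if it takes over 50 s, if anything falls off the work surface, if the arm or the gripper's body presses on something with over 40 N, if the wrist force passes 120 N, or if a joint passes its speed limit or range.

### The arm

A 7-joint arm with a two-finger parallel gripper is mounted at the origin on the work surface. World frame = base frame: x ahead of the robot, y to its left, z up, the work surface at z = 0. Lengths are in m, angles in rad, forces in N, time in s.
With the tool pointing down it reaches from about 0.4 to 0.875 m from the base axis. Payload 6.5 kg.
Tool frame: the origin (TCP) lies midway between the tips of the shut fingers; the grasp point (between the pads) lies 19 mm behind it; y points along the fingers, z is the direction in which the jaws open and shut, and the axes are right-handed (so a half turn about y gives the same grasp; the last joint's range is limited). The gripper opens to 85 mm and grips with 20 to 120 N. Pads are 22 mm wide; open, the fingers measure 114 mm over their backs; the gripper's body (76 mm by 85 mm) begins 54 mm behind the grasp point. The pads swing forward as they close: fully open they stand 13 mm farther back than shut.
Start: joints at [1.277, 0.536, -0.004, 1.538, 0.003, 1.067, -0.071], TCP at [0.147, -0.633, 0.199] pointing down, gripper open.
Joint ranges: [-2.7, 2.7], [-0.37, 2.16], [-1.27, 1.26], [0.24, 2.4], [-1.31, 4.45], [0.19, 1.91], [-2.76, 2.76]. Speed limits (rad/s): [2.39, 2.39, 3.14, 3.14, 3.14, 3.14, 3.14].

### API

Orientations are given as [roll, pitch, yaw] about the fixed x, y, z axes, in that order (R = Rz(yaw) Ry(pitch) Rx(roll)).
In Python, from bench import r gives the robot as it stands.
- The arm moves only by the tool apply_moves, never from a script. Its argument "moves" is a list of rows, each an object of numbers: "ax", "ay", "az": the turn, a rotation vector about the tool's x, y, z in rad; "tx", "ty", "tz": the shift along the tool's x, y, z in cm; "claw": the finger opening in cm, from 0 to 8.54. A call has 1 to 8 rows; each row shifts and turns the commanded pose from where the row before left it, along the tool's axes as they then stand; what a row does not reach is not made up. A row lasts 1/12 s, in which the tool goes at most 41.7 mm and 7.16 degrees, less where a joint would pass 70% of its speed; a pose out of reach is approached as far as the arm can. A call is refused whole if a number of a shift passes 4.17 or a number of a turn 0.125, either way. A call with a gripper value outside its range is refused whole. The fingers move at their own pace and stop on an object; the grip force is fixed at half the most. Time passes only in rows, so rows that do not move let the fingers close. It gives the time, the measured TCP pose, the force and the opening at its end, in the units of the state.
- r.sense(): the state, without advancing time (a new reading comes with each control period).
- r.read_camera(name): name is "scene" or "side" or "wrist"; returns a dict with "img" (400x640x3 uint8, blue, green, red), "depth" (400x640 float32, m along the optical axis (not along the pixel's ray), 0 where there is no reading), "fov_y" (degrees; the focal length in pixels is half the picture's height over the tangent of half this angle, whatever the lens; pixels are square), "cx", "cy" (the principal point, pixels), "cam_to_world" (4x4, takes a point from camera to world coordinates); the wrist camera has in their place "mount" (4x4, takes a point from camera to tool coordinates, whose origin is the TCP and whose axes are the tool frame's). Camera axes: x right, y up, looking along -z (the intrinsics and any distortion apply to the point x, -y, -z); pixel columns grow to the right and rows downward; lengths in m; the calibration is good to about 2 mm. A picture is of the moment at which its call begins: read the wrist's pose just before it.
- r.close_job(): hands the job in, once; it reports no verdict.
Trained networks look in the newest picture that a camera, given by its name, has taken for a name from the list of things; names that differ only in an ending like _2 or _b are one class to them, and where a whole thing is asked for, a point or a joint stands for the part that bears it (a point fixed in the world has none). Each returns a list of dicts, best first, with "score" (0 to 1); they miss things now and then, are a little off and sometimes report something else, mostly with a low value. They report only what shows in the picture. A call takes as long as a camera call. They do not tell look-alikes from the thing itself.
- r.boxes_of(camera, thing): "centre" ([column, row] in pixels, amid what is visible of it).
- r.regions_of(camera, thing): "mask" (400x640 bool, what is visible of it) and "centre" ([column, row] in pixels, amid what is visible of it).
The state is a dict: "time": time; "joints": joint angles; "joint_velocities": joint speeds; "joint_efforts": joint torques, N m; "ee_pos": TCP position; "orientation": TCP orientation; "contact_force": force on the tool from outside, world axes, zero at the start; "moment": the same for the moment, N m; "gripper_width": finger opening in m.
Only numpy, scipy, OpenCV 4.12 (cv2) and the standard library are available. Lean on these libraries where they do the work, as an engineer would, in place of code of your own. Each camera call takes 0.05 s, during which the arm holds its last target.

## Working session

There is one attempt and no reset: what is moved stays moved. The work goes in short steps, Python scripts to look and compute and a tool call to move; the robot and the scene stay as the last step left them, time stands still between calls to the robot, and variables do not carry over. Pictures are saved under pics/ and viewed, and the job is handed in when it is done.

Besides the shell and the picture viewer there is one more tool, called after "Emit:" as name([rows], argument=value, ...), one row to a line, values as JSON. apply_moves: Moves the arm, as the interface text tells. Its arguments: {"type":"object","properties":{"moves":{"type":"array"}},"required":["moves"]}

```bash
ls; mkdir -p pics
python3 - <<'E'
from bench import r
import cv2
s=r.sense();print(s['time'],s['ee_pos'],s['orientation'],s['gripper_width'])
for n in ['scene','side','wrist']:
    c=r.read_camera(n); cv2.imwrite(f'pics/{n}0.png',c['img']); print(n,c['fov_y'],c['cx'],c['cy'],[k for k in c])
    for t in ['inner','outer','thick_post','slim_post','jar_mid']:
        print(n,t,[(round(d['score'],2),[round(float(v)) for v in d['centre']]) for d in r.boxes_of(n,t)])
E
```

```text
pics
0.0 [ 0.14663465 -0.63253435  0.19837502] [-1.57258567e+00 -1.34485405e-04 -2.91369108e+00] 0.0853581507074253
scene 52.82093117227406 316.1362880863441 198.23095576474887 ['img', 'depth', 'fov_y', 'cx', 'cy', 'cam_to_world']
scene inner [(0.7, [321, 198]), (0.67, [414, 187])]
scene outer [(0.72, [408, 174])]
scene thick_post [(0.96, [414, 190]), (0.87, [321, 199])]
scene slim_post [(0.8, [413, 177]), (0.62, [327, 229])]
scene jar_mid [(0.7, [257, 284]), (0.62, [323, 200]), (0.59, [326, 228])]
side 56.460723256897644 314.2062101049912 199.03943533467472 ['img', 'depth', 'fov_y', 'cx', 'cy', 'cam_to_world']
side inner [(0.72, [310, 219]), (0.71, [334, 300])]
side outer [(0.7, [336, 297]), (0.69, [268, 222])]
side thick_post [(0.82, [332, 298])]
side slim_post [(0.92, [334, 295])]
side jar_mid [(0.86, [244, 185])]
wrist 59.54387958681951 320.00264052871825 203.4412412833629 ['img', 'depth', 'fov_y', 'cx', 'cy', 'mount']
wrist inner []
wrist outer []
wrist thick_post []
wrist slim_post []
wrist jar_mid []
```

View pics/scene0.png

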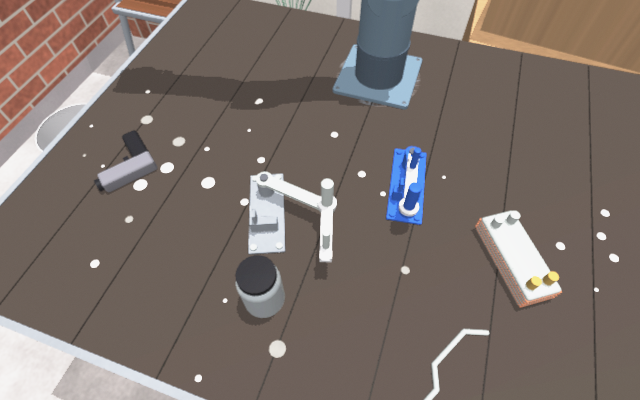

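View pics/side0.png

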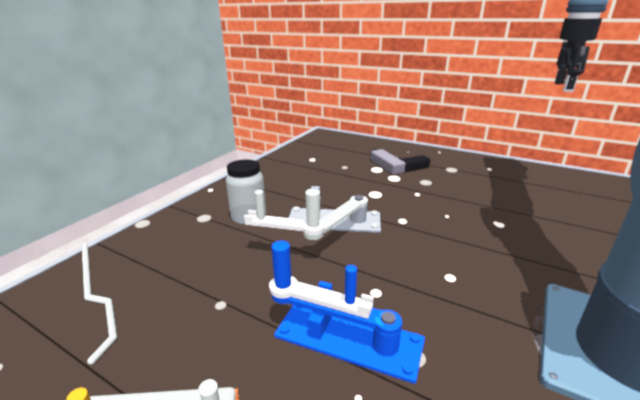

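The scene view shows the grey device: base hinge near (264,180), thick post top near (327,183), slim post near (326,235), and jar near (258,275). The blue one is the decoy. Next I'll measure these from depth.

```bash
cat > h.py <<'E'
import numpy as np,cv2
def cloud(c,ctw=None):
    f=200/np.tan(np.radians(c['fov_y'])/2)
    v,u=np.mgrid[0:400,0:640]; d=c['depth']
    P=np.stack([(u-c['cx'])/f*d,-(v-c['cy'])/f*d,-d,np.ones_like(d)],-1)
    W=P@(c['cam_to_world'] if ctw is None else ctw).T
    W=W[...,:3]; W[d<=0]=np.nan
    return W
E
python3 - <<'E'
from bench import r
from h import *
c=r.read_camera('scene');W=cloud(c)
print(c['cam_to_world'].round(3).tolist(), W[300,180],W[212,300])
x,y,z=W[...,0],W[...,1],W[...,2]
roi=np.zeros(z.shape,bool); roi[150:330,225:350]=1
for lo,hi in [(.003,.03),(.03,.052),(.052,.064),(.066,.078),(.08,.112),(.112,.128),(.128,.136),(.136,.15)]:
    m=roi&(z>lo)&(z<hi)
    n,l,st,ce=cv2.connectedComponentsWithStats(m.astype(np.uint8))
    for i in range(1,n):
        if st[i,4]>8:
            q=l==i; print(lo,hi,st[i,4],ce[i].round(),W[q].mean(0).round(4),W[q].min(0).round(3),W[q].max(0).round(3))
I=cv2.resize(c['img'][140:340,210:370],None,fx=3.7,fy=3,interpolation=2); I=cv2.resize(c['img'][150:330,220:360],None,fx=3.3,fy=3.3,interpolation=2); cv2.imwrite('pics/crop0.png',I)
E
```

```text
[[-0.33, -0.795, 0.509, 0.95], [0.944, -0.27, 0.191, 0.151], [-0.014, 0.544, 0.839, 0.801], [0.0, 0.0, 0.0, 1.0]] [ 7.88045461e-01 -2.12242184e-01  2.04723833e-04] [ 0.5109613  -0.05396908 -0.00202451]
0.003 0.03 1933 [267. 221.] [ 0.5617 -0.1155  0.0086] [ 0.451 -0.201  0.003] [ 0.649 -0.049  0.03 ]
0.003 0.03 53 [279. 176.] [ 0.4382 -0.1361  0.0087] [ 0.427 -0.154  0.004] [ 0.447 -0.123  0.013]
0.003 0.03 167 [269. 311.] [ 0.7529 -0.0277  0.0174] [ 0.708 -0.073  0.004] [ 0.77  -0.008  0.03 ]
0.03 0.052 60 [264. 189.] [ 0.5031 -0.1436  0.0401] [ 0.496 -0.162  0.03 ] [ 0.507 -0.124  0.052]
0.03 0.052 267 [264. 222.] [ 0.5826 -0.1082  0.0412] [ 0.561 -0.14   0.03 ] [ 0.6   -0.082  0.051]
0.03 0.052 151 [267. 307.] [ 0.7529 -0.0279  0.0409] [ 0.709 -0.072  0.03 ] [ 0.77  -0.008  0.052]
0.052 0.064 799 [289. 190.] [ 0.4984 -0.0834  0.0586] [ 0.468 -0.165  0.052] [0.528 0.003 0.064]
0.052 0.064 15 [255. 220.] [ 0.5937 -0.122   0.0596] [ 0.586 -0.127  0.054] [ 0.597 -0.119  0.064]
0.052 0.064 87 [266. 305.] [ 0.7546 -0.0283  0.0573] [ 0.72  -0.072  0.052] [ 0.769 -0.008  0.064]
0.066 0.07
[... 604 characters left out ...]
0.693 -0.086  0.08 ] [ 0.77  -0.008  0.111]
0.112 0.128 52 [327. 193.] [0.5188 0.013  0.1198] [ 0.509 -0.001  0.112] [0.523 0.024 0.128]
0.112 0.128 36 [326. 238.] [0.6148 0.0435 0.1198] [0.608 0.035 0.112] [0.618 0.05  0.128]
0.112 0.128 109 [261. 290.] [ 0.7494 -0.0308  0.1222] [ 0.715 -0.07   0.114] [ 0.764 -0.014  0.128]
0.128 0.136 27 [327. 190.] [0.5193 0.0138 0.1318] [0.511 0.    0.128] [0.523 0.024 0.136]
0.128 0.136 49 [326. 233.] [0.6109 0.0427 0.1314] [0.602 0.035 0.129] [0.618 0.05  0.134]
0.128 0.136 1060 [256. 274.] [ 0.7288 -0.0497  0.1295] [ 0.692 -0.086  0.128] [ 0.764 -0.014  0.133]
0.136 0.15 122 [327. 184.] [0.5117 0.0116 0.1413] [ 0.499 -0.001  0.136] [0.523 0.024 0.145]
```

View pics/crop0.png

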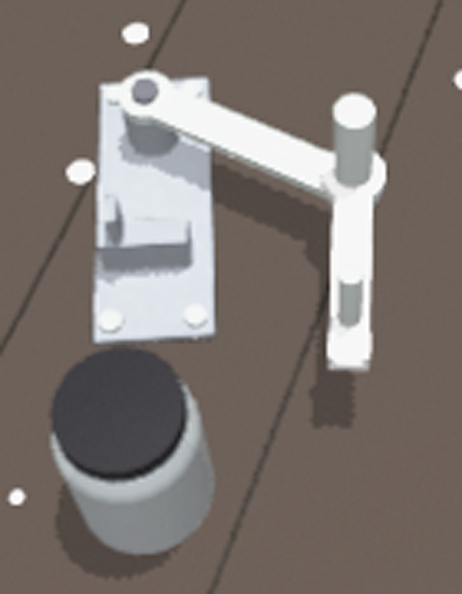

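Measured positions:

| Point | Position |
|---|---|
| thick post | (0.511, 0.012) |
| slim post | (0.610, 0.043), 104 mm from the thick post (given 105) |
| hinge | about (0.482, -0.146) |
| jar | (0.729, -0.050) |

These put inner at about 1.0 rad and outer at about 2.05 rad. I'll cage the slim post with the jaws tangential and carry it round its arc.

```bash
cat >> h.py <<'E'
from scipy.spatial.transform import Rotation as Ro
H=np.array([.482,-.146]);T=np.array([.511,.0115]);S=np.array([.610,.0425])
def plan(wps,n,start=None,claw=None):
    """wps: list of (x,y,z,yawdeg); straight interp from sensed pose with n rows per wp; prints rows"""
    from bench import r
    s=r.sense(); p=np.array(s['ee_pos'],float) if start is None else np.array(start[0],float)
    R=Ro.from_euler('xyz',s['orientation']) if start is None else start[1]
    i=0
    for w,k in zip(wps,n):
        p0=p.copy(); y0=R.as_euler('xyz')[2]; dy=np.radians(w[3])-y0
        if w[4:]: dy=w[4]*((w[4]*dy)%(2*np.pi)) 
        else: dy=(dy+np.pi)%(2*np.pi)-np.pi
        for j in range(1,k+1):
            tp=p0+(np.array(w[:3])-p0)*j/k
            tR=Ro.from_euler('xyz',[-np.pi/2,0,y0+dy*j/k])
            t=np.round(R.inv().apply(tp-p)*100,2); a=np.round((R.inv()*tR).as_rotvec(),3)
            d={k_:float(v) for k_,v in zip(['ax','ay','az','tx','ty','tz'],[*a,*t]) if v}
            if claw is not None:d['claw']=claw
            i+=1; print(str(d).replace("'",'"').replace(' ','')+(','if i%8 else '\n'))
            p=p+R.apply(t/100);R=R*Ro.from_rotvec(a)
    print('end',p.round(4),np.degrees(R.as_euler('xyz')).round(1))
E
python3 -c "
from h import *
plan([(.610,.0425,.199,17.4,1)],[27],claw=3)"
```

```text
{"ay":-0.119,"tx":-2.24,"tz":-2.05,"claw":3},
{"ay":-0.119,"tx":-2.46,"tz":-1.77,"claw":3},
{"ay":-0.119,"tx":-2.66,"tz":-1.47,"claw":3},
{"ay":-0.12,"tx":-2.81,"tz":-1.14,"claw":3},
{"ay":-0.119,"tx":-2.93,"ty":0.01,"tz":-0.79,"claw":3},
{"ay":-0.119,"tx":-3.0,"tz":-0.44,"claw":3},
{"ay":-0.119,"tx":-3.03,"tz":-0.09,"claw":3},
{"ay":-0.119,"tx":-3.02,"tz":0.28,"claw":3}

{"ay":-0.119,"tx":-2.97,"tz":0.64,"claw":3},
{"ay":-0.12,"tx":-2.87,"tz":0.98,"claw":3},
{"ay":-0.119,"tx":-2.73,"tz":1.32,"claw":3},
{"ay":-0.119,"tx":-2.56,"tz":1.64,"claw":3},
{"ay":-0.119,"tx":-2.34,"tz":1.92,"claw":3},
{"ay":-0.119,"tx":-2.1,"tz":2.19,"claw":3},
{"ay":-0.119,"tx":-1.82,"ty":0.01,"tz":2.43,"claw":3},
{"ay":-0.12,"tx":-1.53,"tz":2.62,"claw":3}

{"ay":-0.119,"tx":-1.19,"tz":2.79,"claw":3},
{"ay":-0.119,"tx":-0.86,"tz":2.91,"claw":3},
{"ay":-0.119,"tx":-0.51,"tz":2.99,"claw":3},
{"ay":-0.119,"tx":-0.15,"tz":3.04,"claw":3},
{"ay":-0.119,"tx":0.21,"tz":3.02,"claw":3},
{"ay":-0.12,"tx":0.58,"tz":2.98,"claw":3},
{"ay":-0.119,"tx":0.92,"tz":2.89,"claw":3},
{"ay":-0.119,"tx":1.26,"ty":0.01,"tz":2.76,"claw":3}

{"ay":-0.119,"tx":1.58,"tz":2.59,"claw":3},
{"ay":-0.119,"tx":1.87,"tz":2.39,"claw":3},
{"ay":-0.119,"tx":2.15,"tz":2.15,"claw":3},
end [0.61   0.0426 0.199 ] [-90.    0.   17.4]
```

Emit:
apply_moves([
  {"ay": -0.12,"tx": -2.2,"tz": -2.0,"claw": 3},
  {"ay": -0.12,"tx": -2.5,"tz": -1.8,"claw": 3},
  {"ay": -0.12,"tx": -2.7,"tz": -1.5,"claw": 3},
  {"ay": -0.12,"tx": -2.8,"tz": -1.1,"claw": 3},
  {"ay": -0.12,"tx": -2.9,"tz": -0.8,"claw": 3},
  {"ay": -0.12,"tx": -3.0,"tz": -0.4,"claw": 3},
  {"ay": -0.12,"tx": -3.0,"tz": -0.1,"claw": 3},
  {"ay": -0.12,"tx": -3.0,"tz": 0.3,"claw": 3},
])

```text
schema error: expected keys ax, ay, az, tx, ty, tz, claw
```

Emit:
apply_moves([
  {"ay": -0.12,"tx": -3.0,"tz": 0.6,"claw": 3},
  {"ay": -0.12,"tx": -2.9,"tz": 1.0,"claw": 3},
  {"ay": -0.12,"tx": -2.7,"tz": 1.3,"claw": 3},
  {"ay": -0.12,"tx": -2.6,"tz": 1.6,"claw": 3},
  {"ay": -0.12,"tx": -2.3,"tz": 1.9,"claw": 3},
  {"ay": -0.12,"tx": -2.1,"tz": 2.2,"claw": 3},
  {"ay": -0.12,"tx": -1.8,"tz": 2.4,"claw": 3},
  {"ay": -0.12,"tx": -1.5,"tz": 2.6,"claw": 3},
])

```text
schema error: expected keys ax, ay, az, tx, ty, tz, claw
```

```bash
python3 -c "
from h import *
from bench import r
print(r.sense())
plan([(.610,.0425,.199,17.4,1)],[12],claw=3)"
```

```text
{'time': 0.95, 'joints': array([ 1.27681061,  0.53639163, -0.00439648,  1.53789945,  0.00258292,
        1.06730325, -0.07121104]), 'joint_velocities': array([ 1.82869147e-03,  6.70876935e-04,  1.23095078e-03,  8.67282977e-05,
        7.39659287e-04,  1.86671911e-03, -6.43141755e-04]), 'joint_efforts': array([ 5.70890334e-04, -5.83320808e+01,  1.04814805e+00, -2.59440780e+01,
        1.24151929e-02,  1.81622177e-03,  8.47725346e-06]), 'ee_pos': array([ 0.14678446, -0.63320185,  0.19929556]), 'orientation': array([-1.57079127e+00, -1.53129245e-05, -2.91379272e+00]), 'contact_force': array([ 0.29076526,  0.14113086, -0.13187096]), 'moment': array([-0.04326791, -0.04827561, -0.00658151]), 'gripper_width': 0.08520941078447608}
{"ay":-0.268,"tx":-5.03,"tz":-4.61,"claw":3},
{"ay":-0.268,"tx":-6.08,"tz":-3.12,"claw":3},
{"ay":-0.268,"tx":-6.68,"ty":0.01,"tz":-1.4,"claw":3},
{"ay":-0.268,"tx":-6.81,"tz":0.43,"claw":3},
{"ay":-0.269,"tx":-6.46,"tz":2.21,"claw":3},
{"ay":-0.268,"tx":-5.64,"tz":3.85,"claw":3},
{"ay":-0.268,"tx":-4.42,"ty":0.01,"tz":5.2,"claw":3},
{"ay":-0.268,"tx":-2.88,"tz":6.19,"claw":3}

{"ay":-0.268,"tx":-1.14,"tz":6.73,"claw":3},
{"ay":-0.268,"tx":0.68,"tz":6.8,"claw":3},
{"ay":-0.268,"tx":2.46,"ty":0.01,"tz":6.36,"claw":3},
{"ay":-0.268,"tx":4.06,"tz":5.5,"claw":3},
end [0.61   0.0425 0.199 ] [-90.    0.   17.4]
```

All keys are required in each row.

Emit:
apply_moves([
  {"ax": 0,"ay": -0.12,"az": 0,"tx": -2.2,"ty": 0,"tz": -2.0,"claw": 3},
  {"ax": 0,"ay": -0.12,"az": 0,"tx": -2.5,"ty": 0,"tz": -1.8,"claw": 3},
  {"ax": 0,"ay": -0.12,"az": 0,"tx": -2.7,"ty": 0,"tz": -1.5,"claw": 3},
  {"ax": 0,"ay": -0.12,"az": 0,"tx": -2.8,"ty": 0,"tz": -1.1,"claw": 3},
  {"ax": 0,"ay": -0.12,"az": 0,"tx": -2.9,"ty": 0,"tz": -0.8,"claw": 3},
  {"ax": 0,"ay": -0.12,"az": 0,"tx": -3.0,"ty": 0,"tz": -0.4,"claw": 3},
  {"ax": 0,"ay": -0.12,"az": 0,"tx": -3.0,"ty": 0,"tz": -0.1,"claw": 3},
  {"ax": 0,"ay": -0.12,"az": 0,"tx": -3.0,"ty": 0,"tz": 0.3,"claw": 3},
])

```text
time: 1.62
ee_pos: [0.2842, -0.4324, 0.1995]
orientation: [-1.571, -0.001, -1.948]
contact_force: [-0.1, -0.4, -0.7]
gripper_width: 0.0302
```

```bash
sed -i "s/ if v}/}/" h.py; python3 -c "
from h import *
plan([(.610,.0425,.199,17.4,1)],[19],claw=3)"
```

```text
{"ax":-0.0,"ay":-0.119,"az":0.001,"tx":-2.96,"ty":0.0,"tz":0.67,"claw":3},
{"ax":-0.0,"ay":-0.118,"az":-0.0,"tx":-2.85,"ty":0.01,"tz":1.02,"claw":3},
{"ax":-0.0,"ay":-0.119,"az":-0.0,"tx":-2.71,"ty":0.0,"tz":1.35,"claw":3},
{"ax":-0.0,"ay":-0.118,"az":-0.0,"tx":-2.54,"ty":0.0,"tz":1.66,"claw":3},
{"ax":-0.0,"ay":-0.119,"az":-0.0,"tx":-2.32,"ty":0.01,"tz":1.95,"claw":3},
{"ax":-0.0,"ay":-0.118,"az":-0.0,"tx":-2.07,"ty":0.0,"tz":2.21,"claw":3},
{"ax":-0.001,"ay":-0.119,"az":-0.0,"tx":-1.8,"ty":0.01,"tz":2.44,"claw":3},
{"ax":0.0,"ay":-0.118,"az":-0.0,"tx":-1.5,"ty":-0.0,"tz":2.64,"claw":3}

{"ax":0.0,"ay":-0.119,"az":-0.0,"tx":-1.18,"ty":0.0,"tz":2.79,"claw":3},
{"ax":0.0,"ay":-0.118,"az":-0.0,"tx":-0.83,"ty":0.0,"tz":2.91,"claw":3},
{"ax":0.0,"ay":-0.119,"az":-0.0,"tx":-0.49,"ty":0.01,"tz":3.0,"claw":3},
{"ax":0.0,"ay":-0.118,"az":-0.0,"tx":-0.13,"ty":-0.0,"tz":3.03,"claw":3},
{"ax":0.0,"ay":-0.119,"az":-0.0,"tx":0.23,"ty":-0.0,"tz":3.02,"claw":3},
{"ax":0.0,"ay":-0.118,"az":-0.0,"tx":0.58,"ty":0.0,"tz":2.97,"claw":3},
{"ax":0.0,"ay":-0.119,"az":-0.001,"tx":0.93,"ty":0.0,"tz":2.89,"claw":3},
{"ax":0.0,"ay":-0.118,"az":0.0,"tx":1.27,"ty":0.01,"tz":2.75,"claw":3}

{"ax":0.0,"ay":-0.119,"az":0.0,"tx":1.58,"ty":-0.0,"tz":2.59,"claw":3},
{"ax":0.0,"ay":-0.118,"az":0.0,"tx":1.88,"ty":0.0,"tz":2.37,"claw":3},
{"ax":0.0,"ay":-0.119,"az":0.0,"tx":2.15,"ty":0.0,"tz":2.14,"claw":3},
end [0.61   0.0425 0.199 ] [-90.   -0.   17.4]
```

Tracking is good.

Emit:
apply_moves([
  {"ax": 0,"ay": -0.119,"az": 0,"tx": -3.0,"ty": 0,"tz": 0.7,"claw": 3},
  {"ax": 0,"ay": -0.119,"az": 0,"tx": -2.9,"ty": 0,"tz": 1.0,"claw": 3},
  {"ax": 0,"ay": -0.119,"az": 0,"tx": -2.7,"ty": 0,"tz": 1.3,"claw": 3},
  {"ax": 0,"ay": -0.119,"az": 0,"tx": -2.5,"ty": 0,"tz": 1.7,"claw": 3},
  {"ax": 0,"ay": -0.119,"az": 0,"tx": -2.3,"ty": 0,"tz": 1.9,"claw": 3},
  {"ax": 0,"ay": -0.119,"az": 0,"tx": -2.1,"ty": 0,"tz": 2.2,"claw": 3},
  {"ax": 0,"ay": -0.119,"az": 0,"tx": -1.8,"ty": 0,"tz": 2.4,"claw": 3},
  {"ax": 0,"ay": -0.119,"az": 0,"tx": -1.5,"ty": 0,"tz": 2.6,"claw": 3},
])

```text
time: 2.28
ee_pos: [0.4212, -0.233, 0.1996]
orientation: [-1.571, -0.001, -0.996]
contact_force: [1.0, 0.5, 0.0]
gripper_width: 0.0297
```

Emit:
apply_moves([
  {"ax": 0,"ay": -0.119,"az": 0,"tx": -1.2,"ty": 0,"tz": 2.8,"claw": 3},
  {"ax": 0,"ay": -0.119,"az": 0,"tx": -0.8,"ty": 0,"tz": 2.9,"claw": 3},
  {"ax": 0,"ay": -0.119,"az": 0,"tx": -0.5,"ty": 0,"tz": 3.0,"claw": 3},
  {"ax": 0,"ay": -0.119,"az": 0,"tx": -0.1,"ty": 0,"tz": 3.0,"claw": 3},
  {"ax": 0,"ay": -0.119,"az": 0,"tx": 0.2,"ty": 0,"tz": 3.0,"claw": 3},
  {"ax": 0,"ay": -0.119,"az": 0,"tx": 0.6,"ty": 0,"tz": 3.0,"claw": 3},
  {"ax": 0,"ay": -0.119,"az": 0,"tx": 0.9,"ty": 0,"tz": 2.9,"claw": 3},
  {"ax": 0,"ay": -0.119,"az": 0,"tx": 1.3,"ty": 0,"tz": 2.7,"claw": 3},
])

```text
time: 2.95
ee_pos: [0.5584, -0.0337, 0.1994]
orientation: [-1.571, -0.0, -0.044]
contact_force: [1.2, 0.0, -0.4]
gripper_width: 0.0305
```

```bash
python3 -c "
from h import *
from bench import r
print(r.sense()['ee_pos'],r.sense()['orientation'],r.sense()['joints'].round(2))
plan([(.610,.0425,.199,17.4),(.610,.0425,.098,17.4)],[3,4],claw=3)"
```

```text
[ 0.5584148  -0.03366253  0.19942193] [-1.57108373e+00 -3.07511266e-04 -4.43560930e-02] [ 0.58  0.51 -0.81  1.75  0.41  1.07  1.16]
{"ax":0.0,"ay":-0.116,"az":0.0,"tx":1.61,"ty":0.01,"tz":2.61,"claw":3},
{"ax":0.0,"ay":-0.116,"az":0.0,"tx":1.89,"ty":0.02,"tz":2.41,"claw":3},
{"ax":0.0,"ay":-0.116,"az":0.0,"tx":2.17,"ty":0.01,"tz":2.18,"claw":3},
{"ax":0.0,"ay":-0.0,"az":0.0,"tx":-0.0,"ty":2.53,"tz":-0.0,"claw":3},
{"ax":0.0,"ay":-0.0,"az":0.0,"tx":-0.0,"ty":2.52,"tz":-0.0,"claw":3},
{"ax":0.0,"ay":-0.0,"az":0.0,"tx":-0.01,"ty":2.53,"tz":-0.0,"claw":3},
{"ax":0.0,"ay":-0.0,"az":0.0,"tx":0.0,"ty":2.52,"tz":-0.0,"claw":3},
end [0.61   0.0425 0.098 ] [-90.   -0.   17.4]
```

Emit:
apply_moves([
  {"ax": 0,"ay": -0.116,"az": 0,"tx": 1.6,"ty": 0,"tz": 2.6,"claw": 3},
  {"ax": 0,"ay": -0.116,"az": 0,"tx": 1.9,"ty": 0,"tz": 2.4,"claw": 3},
  {"ax": 0,"ay": -0.116,"az": 0,"tx": 2.2,"ty": 0,"tz": 2.2,"claw": 3},
  {"ax": 0,"ay": 0,"az": 0,"tx": 0,"ty": 0,"tz": 0,"claw": 3},
])

```text
time: 3.28
ee_pos: [0.6119, 0.0482, 0.1997]
orientation: [-1.566, -0.004, 0.31]
contact_force: [-1.7, -0.1, 0.0]
gripper_width: 0.0301
```

```bash
cat > look.py <<'E'
from bench import r
from h import *
import sys
s=r.sense();c=r.read_camera('wrist')
M=np.eye(4);M[:3,:3]=Ro.from_euler('xyz',s['orientation']).as_matrix();M[:3,3]=s['ee_pos']
W=cloud(c,M@c['mount']);cv2.imwrite('pics/w_%s.png'%sys.argv[1],c['img'])
q=cloud(r.read_camera('scene'));cv2.imwrite('pics/s_%s.png'%sys.argv[1],r.read_camera('scene')['img'])
print(s['ee_pos'],s['orientation'])
for nm,lo,hi in [('slim',.128,.136),('thick',.138,.148)]:
  for w,tag in ((W,'wrist'),(q,'scene')):
    z=w[...,2]; m=(z>lo)&(z<hi)&(abs(w[...,0]-.6)<.2)&(w[...,1]>-.2)&(w[...,1]<.15)
    n,l,st,ce=cv2.connectedComponentsWithStats(m.astype(np.uint8))
    for i in range(1,n):
        if st[i,4]>20:
            a=w[l==i];print(nm,tag,st[i,4],ce[i].round(),a.mean(0).round(4),((a.min(0)+a.max(0))/2).round(4),(a.max(0)-a.min(0)).round(3))
E
python3 look.py 1
```

```text
[0.61188324 0.04819825 0.19966996] [-1.56617205 -0.00366214  0.30984839]
slim wrist 22 [316.  59.] [0.5189 0.0169 0.1317] [0.5178 0.0165 0.1318] [0.007 0.012 0.007]
slim wrist 360 [313. 196.] [0.6074 0.0426 0.1326] [0.6081 0.0429 0.1316] [0.015 0.015 0.007]
slim wrist 4750 [155. 290.] [ 0.7204 -0.0533  0.1302] [ 0.7254 -0.0498  0.1302] [0.073 0.072 0.004]
slim scene 29 [327. 190.] [0.5194 0.0131 0.1321] [0.517  0.0119 0.132 ] [0.012 0.024 0.008]
slim scene 50 [326. 233.] [0.6108 0.0428 0.1317] [0.6093 0.0426 0.1314] [0.015 0.015 0.005]
slim scene 1055 [256. 274.] [ 0.7287 -0.0497  0.1296] [ 0.728  -0.0496  0.1303] [0.072 0.072 0.005]
thick wrist 1515 [312.  36.] [0.5085 0.0116 0.1429] [0.5084 0.0115 0.1417] [0.025 0.025 0.007]
thick scene 44 [328. 187.] [0.5171 0.0142 0.1412] [0.5163 0.0133 0.1412] [0.012 0.021 0.006]
```

View pics/w_1.png

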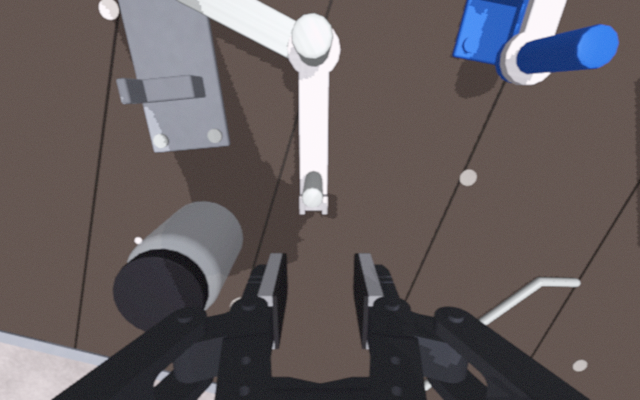

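The wrist view shows the slim post at (313,196), the thick post at (312,36) and the jar at left, clear of the fingers. The positions agree with the scene camera within 2 mm. Now down over the slim post.

```bash
python3 -c "
from h import *
from bench import r
print(r.sense()['ee_pos'],r.sense()['orientation'])
plan([(.609,.0427,.190,17.4),(.609,.0427,.098,17.4)],[2,4],claw=3)"
```

```text
[0.60977285 0.04086846 0.19895376] [-1.57102611e+00  7.74552962e-04  2.97244123e-01]
{"ax":0.0,"ay":-0.003,"az":-0.001,"tx":-0.01,"ty":0.45,"tz":0.1,"claw":3},
{"ax":0.0,"ay":-0.003,"az":0.0,"tx":-0.01,"ty":0.45,"tz":0.1,"claw":3},
{"ax":0.0,"ay":-0.0,"az":0.0,"tx":-0.0,"ty":2.3,"tz":0.0,"claw":3},
{"ax":0.0,"ay":-0.0,"az":0.0,"tx":-0.0,"ty":2.3,"tz":0.0,"claw":3},
{"ax":0.0,"ay":-0.0,"az":0.0,"tx":-0.0,"ty":2.3,"tz":0.0,"claw":3},
{"ax":0.0,"ay":-0.0,"az":0.0,"tx":-0.0,"ty":2.3,"tz":0.0,"claw":3},
end [0.609  0.0427 0.098 ] [-90.   -0.   17.4]
```

Emit:
apply_moves([
  {"ax": 0,"ay": 0,"az": 0,"tx": 0,"ty": 1.5,"tz": 0.1,"claw": 3},
  {"ax": 0,"ay": 0,"az": 0,"tx": 0,"ty": 1.5,"tz": 0,"claw": 3},
  {"ax": 0,"ay": 0,"az": 0,"tx": 0,"ty": 2,"tz": 0,"claw": 3},
  {"ax": 0,"ay": 0,"az": 0,"tx": 0,"ty": 2,"tz": 0,"claw": 3},
  {"ax": 0,"ay": 0,"az": 0,"tx": 0,"ty": 2,"tz": 0,"claw": 3},
  {"ax": 0,"ay": 0,"az": 0,"tx": 0,"ty": 1.1,"tz": 0,"claw": 3},
  {"ax": 0,"ay": 0,"az": 0,"tx": 0,"ty": 0,"tz": 0,"claw": 3},
  {"ax": 0,"ay": 0,"az": 0,"tx": 0,"ty": 0,"tz": 0,"claw": 2.6},
])

```text
time: 4.1
ee_pos: [0.6095, 0.0412, 0.0985]
orientation: [-1.571, 0.001, 0.297]
contact_force: [-0.4, -0.4, 0.8]
gripper_width: 0.0265
```

```bash
python3 - <<'E'
from h import *
T=np.array([.510,.0115]);
# arc: 17.4 -> -100.4 (24 rows); lead
w=[];N=30
for k in range(1,N+1):
    a=17.4-(117.8+4)*k/N
    p=T+.104*np.array([np.cos(np.radians(a)),np.sin(np.radians(a))]);w.append((*p,.098,a))
plan(w,[1]*N,claw=2.6)
E
python3 look.py 2
```

```text
{"ax":0.0,"ay":0.064,"az":-0.001,"tx":-0.01,"ty":0.05,"tz":-0.6,"claw":2.6},
{"ax":0.0,"ay":0.071,"az":0.0,"tx":-0.02,"ty":-0.0,"tz":-0.73,"claw":2.6},
{"ax":0.0,"ay":0.071,"az":0.0,"tx":-0.03,"ty":-0.0,"tz":-0.74,"claw":2.6},
{"ax":0.0,"ay":0.071,"az":0.0,"tx":-0.02,"ty":-0.0,"tz":-0.73,"claw":2.6},
{"ax":0.0,"ay":0.07,"az":0.0,"tx":-0.03,"ty":-0.0,"tz":-0.74,"claw":2.6},
{"ax":0.0,"ay":0.071,"az":0.001,"tx":-0.03,"ty":-0.0,"tz":-0.74,"claw":2.6},
{"ax":0.0,"ay":0.071,"az":-0.0,"tx":-0.02,"ty":-0.0,"tz":-0.73,"claw":2.6},
{"ax":0.0,"ay":0.071,"az":-0.0,"tx":-0.03,"ty":-0.0,"tz":-0.74,"claw":2.6}

{"ax":0.0,"ay":0.071,"az":-0.0,"tx":-0.02,"ty":-0.0,"tz":-0.74,"claw":2.6},
{"ax":0.0,"ay":0.071,"az":-0.0,"tx":-0.03,"ty":0.0,"tz":-0.73,"claw":2.6},
{"ax":0.0,"ay":0.071,"az":-0.0,"tx":-0.03,"ty":0.0,"tz":-0.74,"claw":2.6},
{"ax":0.0,"ay":0.07,"az":-0.0,"tx":-0.02,"ty":0.0,"tz":-0.74,"claw":2.6},
{"ax":0.0,"ay":0.071,"az":-0.0,"tx":-0.03,"ty":0.0,"tz":-0.73,"claw":2.6},
{"ax":0.0,"ay":0.071,"az":-0.0,"tx":-0.03,"ty":0.0,"tz":-0.74,"claw":2.6},
{"ax":0.001,"ay":0.071,"az":-0.0,"tx":-0.02,"
[... 1560 characters left out ...]
.0426 0.1315] [0.015 0.015 0.007]
slim wrist 25 [349. 283.] [0.61   0.0563 0.1329] [0.6099 0.0563 0.1332] [0.011 0.003 0.005]
slim wrist 2238 [ 59. 376.] [ 0.7056 -0.0676  0.1301] [ 0.7077 -0.0655  0.1299] [0.037 0.04  0.004]
slim scene 48 [326. 233.] [0.6107 0.0425 0.1316] [0.6097 0.0426 0.1312] [0.015 0.014 0.005]
slim scene 1033 [256. 274.] [ 0.7287 -0.0498  0.1296] [ 0.7281 -0.0498  0.1307] [0.072 0.072 0.005]
thick wrist 2895 [320.  20.] [0.5129 0.0127 0.1429] [0.5123 0.0116 0.1419] [0.018 0.025 0.008]
thick wrist 448 [277. 270.] [0.6075 0.023  0.1432] [0.6125 0.0239 0.143 ] [0.021 0.018 0.01 ]
thick wrist 437 [364. 270.] [0.5972 0.0574 0.1432] [0.604  0.0585 0.143 ] [0.023 0.014 0.01 ]
```

View pics/w_2.png

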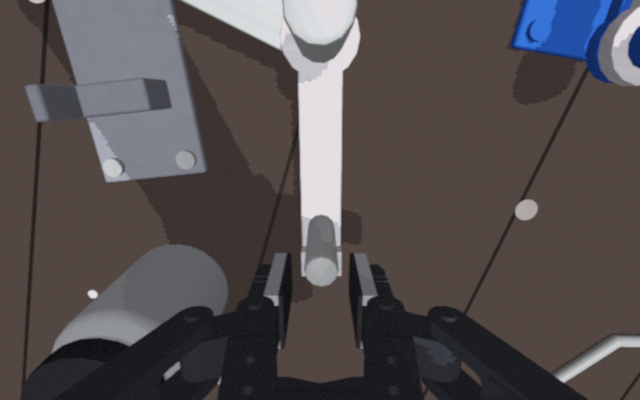

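The slim post sits between the pads at (321,269). Carrying it round.

Emit:
apply_moves([
  {"ax": 0,"ay": 0.06,"az": 0,"tx": 0,"ty": 0,"tz": -0.6,"claw": 2.6},
  {"ax": 0,"ay": 0.07,"az": 0,"tx": 0,"ty": 0,"tz": -0.7,"claw": 2.6},
  {"ax": 0,"ay": 0.07,"az": 0,"tx": 0,"ty": 0,"tz": -0.7,"claw": 2.6},
  {"ax": 0,"ay": 0.07,"az": 0,"tx": -0.05,"ty": 0,"tz": -0.7,"claw": 2.6},
  {"ax": 0,"ay": 0.07,"az": 0,"tx": -0.02,"ty": 0,"tz": -0.74,"claw": 2.6},
  {"ax": 0,"ay": 0.07,"az": 0,"tx": -0.03,"ty": 0,"tz": -0.74,"claw": 2.6},
  {"ax": 0,"ay": 0.07,"az": 0,"tx": -0.03,"ty": 0,"tz": -0.74,"claw": 2.6},
  {"ax": 0,"ay": 0.07,"az": 0,"tx": -0.03,"ty": 0,"tz": -0.74,"claw": 2.6},
])

```text
time: 4.92
ee_pos: [0.6123, -0.0135, 0.0997]
orientation: [-1.57, -0.003, -0.255]
contact_force: [2.0, 0.5, -0.1]
gripper_width: 0.026
```

```bash
python3 look.py 3
python3 - <<'E'
from h import *
from bench import r
s=r.sense();d=s['ee_pos'][:2]-np.array([.51,.0115]);print(np.hypot(*d),np.degrees(np.arctan2(d[1],d[0])),np.degrees(s['orientation'][2]),s['contact_force'],s['joints'].round(2))
E
```

```text
[ 0.61228719 -0.0134633   0.09968541] [-1.56950623 -0.00255605 -0.25521985]
slim wrist 122 [317.  43.] [0.5195 0.0104 0.1321] [0.5184 0.0111 0.132 ] [0.006 0.021 0.008]
slim wrist 908 [332. 265.] [ 0.6101 -0.0068  0.1324] [ 0.6112 -0.0067  0.1318] [0.016 0.016 0.008]
slim wrist 21 [292. 284.] [ 0.6141 -0.0265  0.1336] [ 0.6144 -0.0266  0.1337] [0.009 0.002 0.004]
slim wrist 21 [349. 284.] [ 0.6207 -0.0013  0.1336] [ 0.6207 -0.0013  0.1336] [0.008 0.002 0.003]
slim scene 29 [327. 190.] [0.5189 0.0136 0.1317] [0.5165 0.0118 0.1319] [0.012 0.024 0.007]
slim scene 1052 [256. 274.] [ 0.7284 -0.05    0.1296] [ 0.7275 -0.0496  0.1304] [0.072 0.072 0.005]
thick wrist 2767 [311.  19.] [0.5133 0.01   0.1429] [0.5128 0.0111 0.142 ] [0.017 0.025 0.007]
thick wrist 411 [278. 269.] [ 0.6005 -0.028   0.1433] [ 0.6075 -0.0293  0.143 ] [0.024 0.014 0.01 ]
thick wrist 410 [363. 269.] [0.6094 0.0065 0.1433] [0.6146 0.0062 0.143 ] [0.022 0.018 0.01 ]
thick scene 113 [327. 184.] [0.5112 0.0116 0.1418] [0.5105 0.0111 0.1418] [0.024 0.025 0.008]
thick scene 32 [289. 219.] [ 0.6118 -0.0301  0.1434] [ 0.6094 -0.0333  0.1432] [0.02  0.016 0.009]
thick scene 22 [304. 230.] [0.6248 0.0035 0.1435] [0.6225 0.0038 0.1429] [0.011 0.015 0.009]
0.10485764690300042 -14.110603463129753 -14.380091033321907 [-0.60943166  1.33757386  0.14018809] [ 0.41  0.69 -0.66  1.69  0.51  0.94  0.87]
```

View pics/s_3.png

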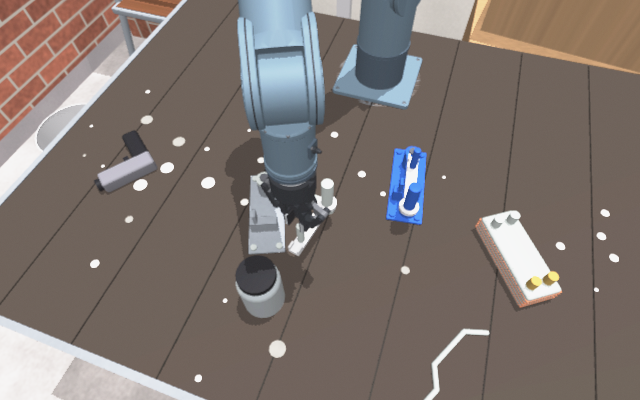

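The outer segment is following. The slim post is near (300,232) in the scene view, the thick post hasn't moved and the jar is untouched. Continuing the arc.

Emit:
apply_moves([
  {"ax": 0,"ay": 0.07,"az": 0,"tx": -0.02,"ty": 0,"tz": -0.74,"claw": 2.6},
  {"ax": 0,"ay": 0.07,"az": 0,"tx": -0.03,"ty": 0,"tz": -0.74,"claw": 2.6},
  {"ax": 0,"ay": 0.07,"az": 0,"tx": -0.02,"ty": 0,"tz": -0.74,"claw": 2.6},
  {"ax": 0,"ay": 0.07,"az": 0,"tx": -0.03,"ty": 0,"tz": -0.74,"claw": 2.6},
  {"ax": 0,"ay": 0.07,"az": 0,"tx": -0.02,"ty": 0,"tz": -0.74,"claw": 2.6},
  {"ax": 0,"ay": 0.07,"az": 0,"tx": -0.03,"ty": 0,"tz": -0.74,"claw": 2.6},
  {"ax": 0,"ay": 0.07,"az": 0,"tx": -0.02,"ty": 0,"tz": -0.74,"claw": 2.6},
  {"ax": 0,"ay": 0.07,"az": 0,"tx": -0.03,"ty": 0,"tz": -0.74,"claw": 2.6},
])

```text
time: 5.73
ee_pos: [0.5823, -0.0633, 0.099]
orientation: [-1.569, -0.001, -0.812]
contact_force: [1.1, 0.2, -0.2]
gripper_width: 0.0262
```

Emit:
apply_moves([
  {"ax": 0,"ay": 0.07,"az": 0,"tx": -0.02,"ty": 0,"tz": -0.74,"claw": 2.6},
  {"ax": 0,"ay": 0.07,"az": 0,"tx": -0.03,"ty": 0,"tz": -0.74,"claw": 2.6},
  {"ax": 0,"ay": 0.07,"az": 0,"tx": -0.02,"ty": 0,"tz": -0.74,"claw": 2.6},
  {"ax": 0,"ay": 0.07,"az": 0,"tx": -0.03,"ty": 0,"tz": -0.74,"claw": 2.6},
  {"ax": 0,"ay": 0.07,"az": 0,"tx": -0.02,"ty": 0,"tz": -0.74,"claw": 2.6},
  {"ax": 0,"ay": 0.07,"az": 0,"tx": -0.03,"ty": 0,"tz": -0.74,"claw": 2.6},
])

```text
time: 6.23
ee_pos: [0.5446, -0.0865, 0.0989]
orientation: [-1.569, -0.0, -1.232]
contact_force: [0.4, -0.9, 0.3]
gripper_width: 0.0259
```

```bash
python3 look.py 4
python3 - <<'E'
from h import *
from bench import r
s=r.sense();d=s['ee_pos'][:2]-np.array([.51,.0115]);print(np.hypot(*d),np.degrees(np.arctan2(d[1],d[0])),np.degrees(s['orientation'][2]),s['contact_force'],s['joints'].round(2))
w=[]
for a in [-85,-89,-93,-97,-101,-104]:
    p=np.array([.51,.0115])+.1045*np.array([np.cos(np.radians(a)),np.sin(np.radians(a))]);w.append((*p,.098,a))
plan(w,[1]*6,claw=2.6)
E
```

```text
[ 0.54462986 -0.08653563  0.09893094] [-1.56899781e+00 -3.40740945e-04 -1.23201355e+00]
slim wrist 92 [317.  53.] [5.126e-01 2.000e-04 1.325e-01] [0.5118 0.0017 0.1321] [0.016 0.007 0.008]
slim wrist 26 [289. 258.] [ 0.5286 -0.0826  0.1348] [ 0.5278 -0.0835  0.1342] [0.006 0.007 0.003]
slim wrist 24 [352. 257.] [ 0.5542 -0.0729  0.1347] [ 0.5546 -0.0736  0.1344] [0.003 0.007 0.003]
slim wrist 926 [332. 272.] [ 0.5491 -0.0841  0.1324] [ 0.5507 -0.085   0.1315] [0.018 0.015 0.007]
slim wrist 24 [292. 283.] [ 0.5336 -0.0947  0.1333] [ 0.5334 -0.0941  0.1336] [0.004 0.011 0.005]
slim wrist 1056 [632. 330.] [ 0.6988 -0.0666  0.1298] [ 0.7026 -0.0654  0.1299] [0.027 0.038 0.004]
slim scene 29 [327. 190.] [0.5189 0.0138 0.132 ] [0.5163 0.0122 0.1318] [0.014 0.024 0.008]
slim scene 1066 [255. 274.] [ 0.7285 -0.0502  0.1296] [ 0.728  -0.0495  0.1305] [0.071 0.071 0.005]
thick wrist 3399 [316.  24.] [0.5097 0.0077 0.143 ] [0.5085 0.0085 0.1418] [0.026 0.021 0.008]
thick wrist 446 [277. 270.] [ 0.5249 -0.0851  0.1433] [ 0.5261 -0.0897  0.143 ] [0.019 0.021 0.01 ]
thick wrist 430 [364. 270.] [ 0
[... 202 characters left out ...]
0765  0.142 ] [ 0.5643 -0.0774  0.1427] [0.013 0.013 0.009]
0.1038519728548708 -70.84785069207742 -70.3551919142626 [ 0.25059738 -0.31874317 -0.37752892] [ 0.42  0.54 -0.45  1.86  0.32  0.8   0.15]
{"ax":-0.0,"ay":0.256,"az":0.0,"tx":-0.27,"ty":0.07,"tz":-2.55,"claw":2.6},
{"ax":-0.0,"ay":0.069,"az":0.0,"tx":-0.03,"ty":-0.0,"tz":-0.73,"claw":2.6},
{"ax":-0.0,"ay":0.07,"az":0.0,"tx":-0.02,"ty":-0.0,"tz":-0.73,"claw":2.6},
{"ax":-0.0,"ay":0.07,"az":0.0,"tx":-0.03,"ty":-0.0,"tz":-0.73,"claw":2.6},
{"ax":-0.0,"ay":0.07,"az":0.0,"tx":-0.03,"ty":-0.0,"tz":-0.73,"claw":2.6},
{"ax":-0.0,"ay":0.052,"az":0.0,"tx":-0.01,"ty":-0.0,"tz":-0.55,"claw":2.6},
end [ 0.4847 -0.0899  0.098 ] [ -90.   -0. -104.]
```

View pics/w_4.png

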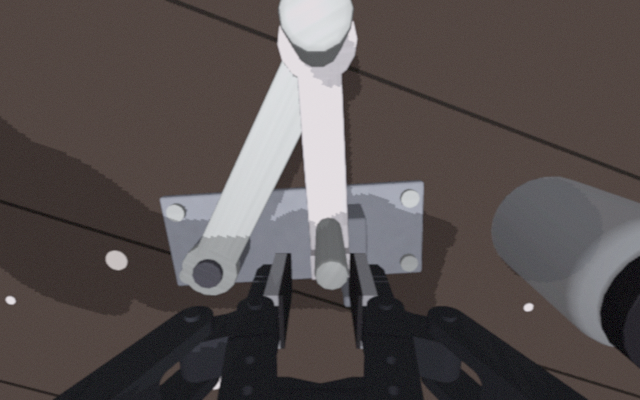

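The slim post at (332,272) is on the trailing pad, about 33° short of folded. Continuing.

Emit:
apply_moves([
  {"ax": 0,"ay": 0.07,"az": 0,"tx": -0.02,"ty": 0,"tz": -0.74,"claw": 2.6},
  {"ax": 0,"ay": 0.07,"az": 0,"tx": -0.03,"ty": 0,"tz": -0.74,"claw": 2.6},
  {"ax": 0,"ay": 0.07,"az": 0,"tx": -0.02,"ty": 0,"tz": -0.74,"claw": 2.6},
  {"ax": 0,"ay": 0.07,"az": 0,"tx": -0.03,"ty": 0,"tz": -0.74,"claw": 2.6},
  {"ax": 0,"ay": 0.07,"az": 0,"tx": -0.02,"ty": 0,"tz": -0.74,"claw": 2.6},
  {"ax": 0,"ay": 0.07,"az": 0,"tx": -0.03,"ty": 0,"tz": -0.74,"claw": 2.6},
  {"ax": 0,"ay": 0.07,"az": 0,"tx": -0.02,"ty": 0,"tz": -0.74,"claw": 2.6},
  {"ax": 0,"ay": 0.07,"az": 0,"tx": -0.03,"ty": 0,"tz": -0.74,"claw": 2.6},
])

```text
time: 7.05
ee_pos: [0.4881, -0.0901, 0.099]
orientation: [-1.566, 0.001, -1.791]
contact_force: [16.9, -2.3, -7.4]
gripper_width: 0.0259
```

Emit:
apply_moves([
  {"ax": 0,"ay": 0,"az": 0,"tx": 0,"ty": 0,"tz": 0,"claw": 2.6},
  {"ax": 0,"ay": 0,"az": 0,"tx": 0,"ty": 0,"tz": 0,"claw": 2.6},
])

```text
time: 7.22
ee_pos: [0.4886, -0.0901, 0.0992]
orientation: [-1.566, 0.001, -1.787]
contact_force: [4.4, -1.7, -1.4]
gripper_width: 0.0263
```

```bash
python3 look.py 5
python3 - <<'E'
from h import *
from bench import r
s=r.sense();d=s['ee_pos'][:2]-np.array([.51,.0115]);print(np.hypot(*d),np.degrees(np.arctan2(d[1],d[0])),np.degrees(s['orientation'][2]),s['contact_force'],s['joints'].round(2))
E
```

```text
[ 0.48859814 -0.09007263  0.09922924] [-1.56555244e+00  9.86794033e-04 -1.78717389e+00]
slim wrist 84 [315.  56.] [ 5.053e-01 -4.000e-04  1.321e-01] [0.5055 0.0006 0.132 ] [0.017 0.005 0.008]
slim wrist 917 [333. 274.] [ 0.4933 -0.0914  0.1325] [ 0.4932 -0.0931  0.132 ] [0.016 0.017 0.008]
slim scene 25 [328. 190.] [0.5173 0.0145 0.132 ] [0.5158 0.0128 0.1325] [0.01  0.022 0.006]
slim scene 1046 [256. 274.] [ 0.7288 -0.0497  0.1296] [ 0.7278 -0.0501  0.1304] [0.071 0.071 0.005]
thick wrist 3584 [311.  25.] [0.5062 0.0082 0.143 ] [0.5069 0.0084 0.142 ] [0.026 0.02  0.008]
thick wrist 434 [277. 270.] [ 0.4718 -0.0786  0.1432] [ 0.4707 -0.0854  0.143 ] [0.014 0.023 0.01 ]
thick wrist 422 [364. 269.] [ 0.5071 -0.0861  0.1433] [ 0.5069 -0.0916  0.143 ] [0.017 0.022 0.01 ]
thick scene 32 [290. 158.] [ 0.4751 -0.0831  0.1429] [ 0.4721 -0.0853  0.1426] [0.013 0.022 0.009]
thick scene 24 [281. 171.] [ 0.5114 -0.0888  0.1432] [ 0.5097 -0.0907  0.143 ] [0.013 0.019 0.009]
thick scene 108 [328. 183.] [0.5094 0.0116 0.1416] [0.509  0.0117 0.1415] [0.024 0.023 0.007]
0.10380748689950803 -101.92975590718444 -102.44443591029449 [ 5.10868573 -0.19122967 -0.6499256 ] [ 0.36  0.44 -0.33  2.01  0.21  0.72 -0.32]
```

View pics/w_5.png

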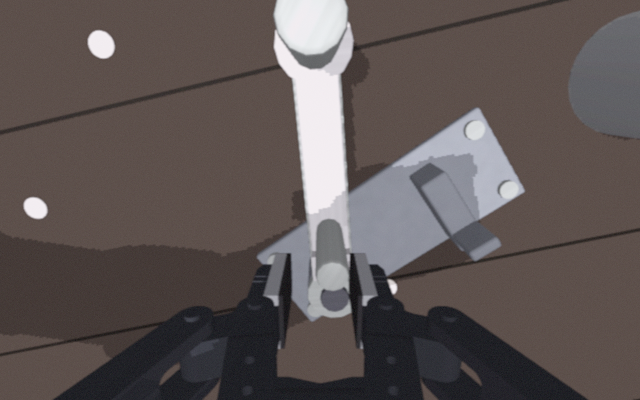

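The outer bar now lies over the inner and is on its stop (5 N residual). I'll back off, lift, and move over to the thick post.

Emit:
apply_moves([
  {"ax": 0,"ay": 0,"az": 0,"tx": 0,"ty": 0,"tz": 0.4,"claw": 2.6},
  {"ax": 0,"ay": 0,"az": 0,"tx": 0,"ty": -1,"tz": 0,"claw": 3},
  {"ax": 0,"ay": 0,"az": 0,"tx": 0,"ty": -2,"tz": 0,"claw": 3.5},
  {"ax": 0,"ay": 0,"az": 0,"tx": 0,"ty": -2.5,"tz": 0,"claw": 4},
  {"ax": 0,"ay": 0,"az": 0,"tx": 0,"ty": -2,"tz": 0,"claw": 4},
  {"ax": 0,"ay": 0,"az": 0,"tx": 0,"ty": -1,"tz": 0,"claw": 4},
  {"ax": 0,"ay": 0,"az": 0,"tx": 0,"ty": 0,"tz": 0,"claw": 4},
])

```text
time: 7.95
ee_pos: [0.4907, -0.0915, 0.1855]
orientation: [-1.567, 0.0, -1.791]
contact_force: [0.5, -0.1, -0.4]
gripper_width: 0.0397
```

```bash
python3 look.py 6
python3 - <<'E'
from h import *
plan([(.509,.0118,.183,-100.4),(.509,.0118,.098,-100.4)],[5,5],claw=4)
E
```

```text
[ 0.49073544 -0.0914835   0.18554937] [-1.56742892e+00  2.51821974e-05 -1.79099293e+00]
slim wrist 1556 [630.  81.] [ 0.6973 -0.0507  0.13  ] [ 0.6975 -0.0514  0.1304] [0.017 0.056 0.005]
slim wrist 394 [324. 211.] [ 0.4932 -0.0917  0.1325] [ 0.4932 -0.0925  0.132 ] [0.015 0.015 0.008]
slim scene 39 [282. 168.] [ 0.4951 -0.0926  0.1314] [ 0.4947 -0.0929  0.1311] [0.015 0.016 0.005]
slim scene 30 [327. 190.] [0.5176 0.0138 0.1316] [0.5154 0.013  0.1318] [0.011 0.021 0.007]
slim scene 1063 [256. 274.] [ 0.7287 -0.0498  0.1296] [ 0.7276 -0.05    0.1303] [0.071 0.071 0.005]
thick wrist 1659 [310.  46.] [0.5069 0.0111 0.143 ] [0.507  0.0112 0.1421] [0.025 0.025 0.007]
thick scene 109 [327. 184.] [0.5097 0.0115 0.1416] [0.5083 0.0114 0.1415] [0.026 0.023 0.007]
{"ax":0.002,"ay":-0.008,"az":0.0,"tx":-2.1,"ty":-0.01,"tz":-0.05,"claw":4},
{"ax":0.0,"ay":-0.008,"az":0.0,"tx":-2.11,"ty":-0.02,"tz":-0.04,"claw":4},
{"ax":0.0,"ay":-0.007,"az":0.0,"tx":-2.1,"ty":-0.01,"tz":-0.01,"claw":4},
{"ax":0.0,"ay":-0.008,"az":0.0,"tx":-2.11,"ty":-0.02,"tz":-0.01,"claw":4},
{"ax":0.0,"ay":-0.008,"az":0.0,"tx":-2.1,"ty":-0.01,"tz":0.02,"claw":4},
{"ax":0.0,"ay":-0.0,"az":0.0,"tx":-0.0,"ty":1.7,"tz":-0.0,"claw":4},
{"ax":0.0,"ay":-0.0,"az":0.0,"tx":-0.0,"ty":1.7,"tz":-0.0,"claw":4},
{"ax":0.0,"ay":-0.0,"az":0.0,"tx":-0.0,"ty":1.7,"tz":-0.0,"claw":4}

{"ax":0.0,"ay":-0.0,"az":0.0,"tx":-0.0,"ty":1.7,"tz":-0.0,"claw":4},
{"ax":0.0,"ay":-0.0,"az":0.0,"tx":-0.0,"ty":1.7,"tz":-0.0,"claw":4},
end [0.509  0.0118 0.098 ] [ -90.    -0.  -100.4]
```

View pics/s_6.png

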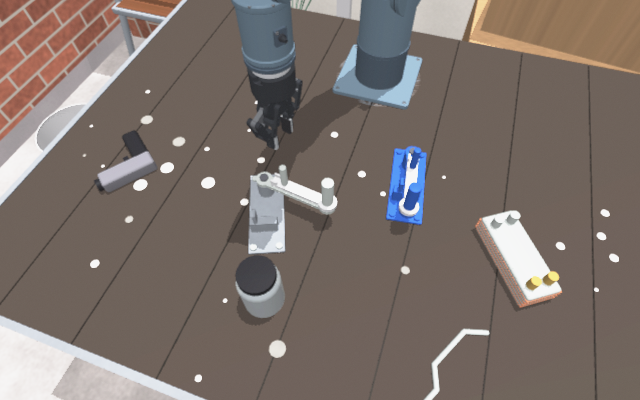

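Folded: slim at (283,168) and thick at (327,184) in the scene view lie in line with the inner bar to about 1.5°. Now to the thick post.

Emit:
apply_moves([
  {"ax": 0,"ay": -0.008,"az": 0,"tx": -2.1,"ty": 0,"tz": -0.05,"claw": 4},
  {"ax": 0,"ay": -0.008,"az": 0,"tx": -2.1,"ty": 0,"tz": -0.05,"claw": 4},
  {"ax": 0,"ay": -0.008,"az": 0,"tx": -2.1,"ty": 0,"tz": 0,"claw": 4},
  {"ax": 0,"ay": -0.008,"az": 0,"tx": -2.1,"ty": 0,"tz": 0,"claw": 4},
  {"ax": 0,"ay": -0.008,"az": 0,"tx": -2.1,"ty": 0,"tz": 0,"claw": 4},
  {"ax": 0,"ay": 0,"az": 0,"tx": 0,"ty": 0,"tz": 0,"claw": 4},
  {"ax": 0,"ay": 0,"az": 0,"tx": 0,"ty": 0,"tz": 0,"claw": 4},
])

```text
time: 8.68
ee_pos: [0.5089, 0.0127, 0.1819]
orientation: [-1.574, -0.0, -1.749]
contact_force: [0.4, -0.0, -0.3]
gripper_width: 0.0397
```

```bash
python3 look.py 7; python3 -c "
from h import *
plan([(.5083,.0113,.098,-100.4)],[5],claw=4)"
```

```text
[0.50890042 0.01270598 0.18192527] [-1.57356990e+00 -1.03609167e-04 -1.74883592e+00]
slim wrist 115 [319. 201.] [0.5091 0.0215 0.1318] [0.5081 0.018  0.1319] [0.023 0.013 0.008]
slim wrist 3777 [617. 246.] [ 0.7098 -0.0495  0.1301] [ 0.7091 -0.0501  0.1303] [0.039 0.072 0.005]
slim wrist 315 [325. 342.] [ 0.4935 -0.0908  0.1321] [ 0.493  -0.092   0.1315] [0.016 0.015 0.007]
slim scene 42 [282. 168.] [ 0.4954 -0.092   0.1317] [ 0.4957 -0.093   0.1315] [0.016 0.016 0.006]
slim scene 30 [328. 190.] [0.5178 0.0145 0.1321] [0.5157 0.0129 0.1322] [0.011 0.021 0.007]
slim scene 1067 [255. 274.] [ 0.7288 -0.05    0.1296] [ 0.7281 -0.0497  0.1306] [0.072 0.072 0.005]
thick wrist 1139 [319. 219.] [0.5072 0.0127 0.1428] [0.5071 0.012  0.1419] [0.025 0.025 0.008]
thick scene 107 [328. 183.] [0.5092 0.0117 0.1416] [0.5079 0.0116 0.1412] [0.026 0.023 0.006]
{"ax":0.002,"ay":-0.0,"az":0.001,"tx":-0.02,"ty":1.69,"tz":-0.02,"claw":4},
{"ax":-0.0,"ay":-0.0,"az":-0.0,"tx":-0.02,"ty":1.69,"tz":-0.02,"claw":4},
{"ax":-0.0,"ay":-0.001,"az":-0.0,"tx":-0.01,"ty":1.69,"tz":-0.02,"claw":4},
{"ax":-0.0,"ay":0.0,"az":-0.0,"tx":-0.02,"ty":1.69,"tz":-0.02,"claw":4},
{"ax":-0.0,"ay":0.0,"az":-0.0,"tx":-0.02,"ty":1.69,"tz":-0.02,"claw":4},
end [0.5083 0.0113 0.098 ] [ -90.     0.  -100.4]
```

View pics/w_7.png

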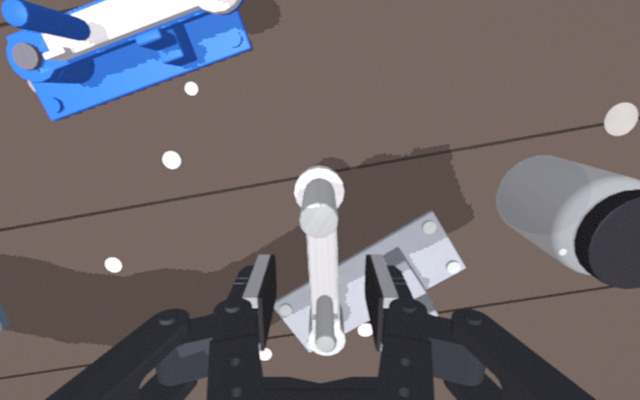

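The thick post at (319,219) is centred between the pads. The wrist camera will be on the jar side when the arm is home, so I'll check its height before descending.

```bash
python3 -c "
from h import *
from bench import r
print(r.read_camera('wrist')['mount'].round(3))"
```

```text
[[ 0.    -0.953 -0.302 -0.078]
 [ 0.     0.302 -0.953 -0.175]
 [ 1.     0.     0.    -0.001]
 [ 0.     0.     0.     1.   ]]
```

Emit:
apply_moves([
  {"ax": 0,"ay": 0,"az": 0,"tx": 0,"ty": 1.7,"tz": -0.1,"claw": 4},
  {"ax": 0,"ay": 0,"az": 0,"tx": 0,"ty": 1.7,"tz": 0,"claw": 4},
  {"ax": 0,"ay": 0,"az": 0,"tx": 0,"ty": 1.7,"tz": 0,"claw": 4},
  {"ax": 0,"ay": 0,"az": 0,"tx": 0,"ty": 1.7,"tz": 0,"claw": 4},
  {"ax": 0,"ay": 0,"az": 0,"tx": 0,"ty": 1.3,"tz": 0,"claw": 4},
  {"ax": 0,"ay": 0,"az": 0,"tx": 0,"ty": 0,"tz": 0,"claw": 3.6},
  {"ax": 0,"ay": 0,"az": 0,"tx": 0,"ty": 0,"tz": 0,"claw": 3.4},
])

```text
time: 9.47
ee_pos: [0.5083, 0.0109, 0.1019]
orientation: [-1.572, -0.001, -1.753]
contact_force: [0.4, -0.4, 0.3]
gripper_width: 0.034
```

Run:
```python
from h import *
from bench import r
s=r.sense();print(s['ee_pos'],s['contact_force'],s['gripper_width'])
W=cloud(r.read_camera('scene'))
# plate long axis
z=W[...,2];m=(z>.003)&(z<.014)&(W[...,0]>.43)&(W[...,0]<.67)&(W[...,1]>-.21)&(W[...,1]<-.04)
print(cv2.minAreaRect(W[m][:,:2].astype(np.float32)*1000))
w=[]
for k in range(1,25):
    a=80.6-59*k/24
    p=H+.16*np.array([np.cos(np.radians(a)),np.sin(np.radians(a))]);w.append((*p,.1,a-180))
plan(w,[1]*24,claw=3.4)
```

```text
[0.50831283 0.0109211  0.10191458] [ 0.4078163  -0.43624302  0.29826925] 0.034006629370219144
((536.9213256835938, -126.01069641113281), (224.46771240234375, 148.5625), 5.533184051513672)
{"ax":-0.0,"ay":0.025,"az":0.0,"tx":-0.05,"ty":0.27,"tz":0.58,"claw":3.4},
{"ax":-0.0,"ay":0.043,"az":0.0,"tx":0.02,"ty":-0.0,"tz":0.69,"claw":3.4},
{"ax":-0.0,"ay":0.043,"az":0.0,"tx":0.01,"ty":-0.0,"tz":0.68,"claw":3.4},
{"ax":-0.0,"ay":0.043,"az":0.0,"tx":0.02,"ty":-0.0,"tz":0.69,"claw":3.4},
{"ax":-0.0,"ay":0.043,"az":0.0,"tx":0.01,"ty":-0.0,"tz":0.69,"claw":3.4},
{"ax":-0.0,"ay":0.043,"az":0.0,"tx":0.02,"ty":-0.0,"tz":0.68,"claw":3.4},
{"ax":-0.0,"ay":0.043,"az":0.0,"tx":0.01,"ty":-0.0,"tz":0.69,"claw":3.4},
{"ax":-0.0,"ay":0.042,"az":0.0,"tx":0.01,"ty":-0.0,"tz":0.68,"claw":3.4}

{"ax":-0.0,"ay":0.043,"az":0.0,"tx":0.02,"ty":-0.0,"tz":0.69,"claw":3.4},
{"ax":-0.0,"ay":0.043,"az":0.0,"tx":0.01,"ty":-0.0,"tz":0.69,"claw":3.4},
{"ax":-0.0,"ay":0.043,"az":0.0,"tx":0.02,"ty":-0.0,"tz":0.68,"claw":3.4},
{"ax":-0.0,"ay":0.043,"az":0.0,"tx":0.01,"ty":-0.0,"tz":0.69,"claw":3.4},
{"ax":-0.0,"ay":0.043,"
[... 225 characters left out ...]
:0.0,"tx":0.01,"ty":-0.0,"tz":0.68,"claw":3.4}

{"ax":-0.0,"ay":0.043,"az":-0.0,"tx":0.02,"ty":-0.0,"tz":0.69,"claw":3.4},
{"ax":-0.0,"ay":0.042,"az":-0.0,"tx":0.01,"ty":-0.0,"tz":0.69,"claw":3.4},
{"ax":-0.0,"ay":0.043,"az":-0.0,"tx":0.02,"ty":-0.0,"tz":0.68,"claw":3.4},
{"ax":-0.0,"ay":0.043,"az":-0.0,"tx":0.01,"ty":-0.0,"tz":0.69,"claw":3.4},
{"ax":-0.0,"ay":0.043,"az":-0.0,"tx":0.02,"ty":-0.0,"tz":0.69,"claw":3.4},
{"ax":-0.0,"ay":0.043,"az":-0.0,"tx":0.01,"ty":-0.0,"tz":0.68,"claw":3.4},
{"ax":-0.0,"ay":0.043,"az":-0.0,"tx":0.02,"ty":-0.0,"tz":0.69,"claw":3.4},
{"ax":-0.0,"ay":0.043,"az":-0.0,"tx":0.01,"ty":-0.0,"tz":0.68,"claw":3.4}

end [ 0.6308 -0.0871  0.1   ] [ -90.     0.  -158.4]
```

The camera rides about 0.27 m up, well above the jar. Swinging the folded arm in slowly.

Emit:
apply_moves([
  {"ax": 0,"ay": 0.02,"az": 0,"tx": 0,"ty": 0,"tz": 0.3,"claw": 3.4},
  {"ax": 0,"ay": 0.03,"az": 0,"tx": 0,"ty": 0,"tz": 0.5,"claw": 3.4},
  {"ax": 0,"ay": 0.04,"az": 0,"tx": 0,"ty": 0,"tz": 0.65,"claw": 3.4},
  {"ax": 0,"ay": 0.043,"az": 0,"tx": 0.02,"ty": 0,"tz": 0.69,"claw": 3.4},
  {"ax": 0,"ay": 0.043,"az": 0,"tx": 0.01,"ty": 0,"tz": 0.69,"claw": 3.4},
  {"ax": 0,"ay": 0.043,"az": 0,"tx": 0.02,"ty": 0,"tz": 0.69,"claw": 3.4},
  {"ax": 0,"ay": 0.043,"az": 0,"tx": 0.01,"ty": 0,"tz": 0.69,"claw": 3.4},
  {"ax": 0,"ay": 0.043,"az": 0,"tx": 0.02,"ty": 0,"tz": 0.69,"claw": 3.4},
])

```text
time: 10.18
ee_pos: [0.5546, -0.0025, 0.1029]
orientation: [-1.573, 0.001, -2.059]
contact_force: [-4.9, 3.0, 1.9]
gripper_width: 0.0343
```

```bash
cat > st.py <<'E'
from h import *
from bench import r
s=r.sense();d=s['ee_pos'][:2]-H;print(s['time'],np.hypot(*d),np.degrees(np.arctan2(d[1],d[0])),np.degrees(s['orientation'][2])+180,s['contact_force'],s['joints'].round(2))
E
python3 st.py;python3 look.py 8
```

```text
10.1833 0.16081844785874455 63.145969430700326 62.00537433837172 [-4.92699168  3.02509159  1.94101231] [ 0.15  0.52 -0.29  1.86  0.2   0.79 -0.73]
[ 0.55464476 -0.00252418  0.10288326] [-1.57292046e+00  7.66877409e-04 -2.05939472e+00]
slim wrist 325 [636. 205.] [ 0.6922 -0.0414  0.1293] [ 0.6934 -0.0423  0.1297] [0.008 0.029 0.003]
slim wrist 364 [313. 249.] [0.5554 0.0081 0.1321] [0.5521 0.0042 0.132 ] [0.021 0.016 0.008]
slim scene 37 [278. 173.] [ 0.5106 -0.0964  0.1318] [ 0.5098 -0.0966  0.1314] [0.015 0.014 0.005]
slim scene 1055 [256. 274.] [ 0.7285 -0.0495  0.1296] [ 0.7281 -0.0501  0.1307] [0.072 0.071 0.005]
thick wrist 2738 [308. 277.] [0.5499 0.0018 0.1428] [0.5483 0.003  0.143 ] [0.029 0.032 0.01 ]
thick wrist 262 [364. 269.] [ 0.5733 -0.0058  0.1437] [ 0.5722 -0.0097  0.1431] [0.016 0.02  0.01 ]
thick wrist 70 [256. 268.] [0.5334 0.0172 0.1455] [0.5329 0.0173 0.1451] [0.006 0.002 0.006]
thick wrist 70 [386. 268.] [ 0.5818 -0.0085  0.1455] [ 0.5821 -0.0087  0.145 ] [0.005 0.003 0.006]
thick scene 136 [316. 199.] [0.5515 0.0016 0.142 ] [0.5508 0.0029 0.1429] [0.029 0.029 0.01 ]
```

View pics/w_8.png

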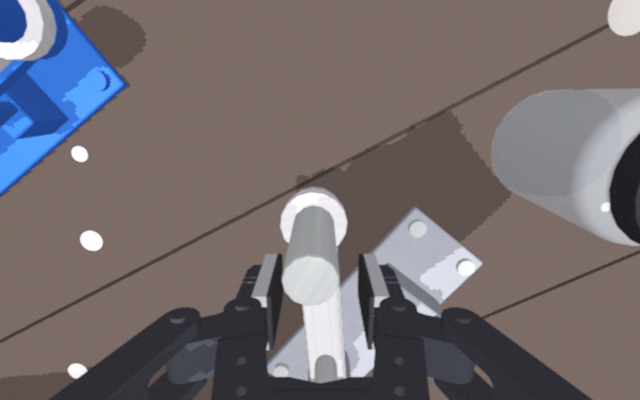

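The thick post at (310,280) is being carried on the trailing pad with about 5–6 N, and the arm stays folded. Continuing.

Emit:
apply_moves([
  {"ax": 0,"ay": 0.043,"az": 0,"tx": 0.02,"ty": 0,"tz": 0.69,"claw": 3.4},
  {"ax": 0,"ay": 0.043,"az": 0,"tx": 0.02,"ty": 0,"tz": 0.69,"claw": 3.4},
  {"ax": 0,"ay": 0.043,"az": 0,"tx": 0.02,"ty": 0,"tz": 0.69,"claw": 3.4},
  {"ax": 0,"ay": 0.043,"az": 0,"tx": 0.02,"ty": 0,"tz": 0.69,"claw": 3.4},
  {"ax": 0,"ay": 0.043,"az": 0,"tx": 0.02,"ty": 0,"tz": 0.69,"claw": 3.4},
  {"ax": 0,"ay": 0.043,"az": 0,"tx": 0.02,"ty": 0,"tz": 0.69,"claw": 3.4},
  {"ax": 0,"ay": 0.043,"az": 0,"tx": 0.02,"ty": 0,"tz": 0.69,"claw": 3.4},
  {"ax": 0,"ay": 0.043,"az": 0,"tx": 0.02,"ty": 0,"tz": 0.69,"claw": 3.4},
])

```text
time: 11.0
ee_pos: [0.5988, -0.0348, 0.1028]
orientation: [-1.573, 0.003, -2.4]
contact_force: [-1.4, 7.5, 0.1]
gripper_width: 0.0342
```

Emit:
apply_moves([
  {"ax": 0,"ay": 0.043,"az": 0,"tx": 0.02,"ty": 0,"tz": 0.69,"claw": 3.4},
  {"ax": 0,"ay": 0.043,"az": 0,"tx": 0.02,"ty": 0,"tz": 0.69,"claw": 3.4},
  {"ax": 0,"ay": 0.043,"az": 0,"tx": 0.02,"ty": 0,"tz": 0.69,"claw": 3.4},
  {"ax": 0,"ay": 0.043,"az": 0,"tx": 0.02,"ty": 0,"tz": 0.69,"claw": 3.4},
])

```text
time: 11.33
ee_pos: [0.6159, -0.0567, 0.1029]
orientation: [-1.573, 0.003, -2.572]
contact_force: [1.7, 8.3, -0.5]
gripper_width: 0.0339
```

```bash
python3 st.py;python3 look.py 9
```

```text
11.3333 0.16090976969274615 33.71170920073085 32.62890768086089 [ 1.71632771  8.25826702 -0.49006031] [ 0.13  0.6  -0.15  1.69  0.11  0.85 -1.07]
[ 0.6158513  -0.05669275  0.10285865] [-1.57306663  0.00341862 -2.57211078]
slim wrist 21039 [460.  59.] [ 0.7203 -0.0538  0.1302] [ 0.723  -0.0506  0.1305] [0.066 0.072 0.005]
slim wrist 350 [313. 245.] [ 0.6231 -0.0468  0.1321] [ 0.6192 -0.0498  0.132 ] [0.016 0.022 0.008]
slim scene 27 [279. 225.] [ 0.6238 -0.0468  0.1319] [ 0.6213 -0.0506  0.1319] [0.016 0.02  0.007]
slim scene 1062 [256. 274.] [ 0.7286 -0.0495  0.1296] [ 0.728  -0.0502  0.1304] [0.072 0.071 0.005]
thick wrist 2765 [308. 273.] [ 0.615  -0.0497  0.1428] [ 0.6121 -0.0471  0.143 ] [0.03  0.034 0.01 ]
thick wrist 263 [364. 269.] [ 0.6298 -0.0689  0.1437] [ 0.6262 -0.0705  0.143 ] [0.022 0.012 0.01 ]
thick wrist 69 [255. 268.] [ 0.6063 -0.0293  0.1455] [ 0.6063 -0.029   0.1448] [0.003 0.005 0.006]
thick wrist 70 [386. 268.] [ 0.6359 -0.0755  0.1453] [ 0.636  -0.0758  0.1448] [0.003 0.005 0.006]
thick scene 129 [277. 219.] [ 0.6174 -0.0527  0.1417] [ 0.6165 -0.053   0.1418] [0.026 0.024 0.007]
```

View pics/w_9.png

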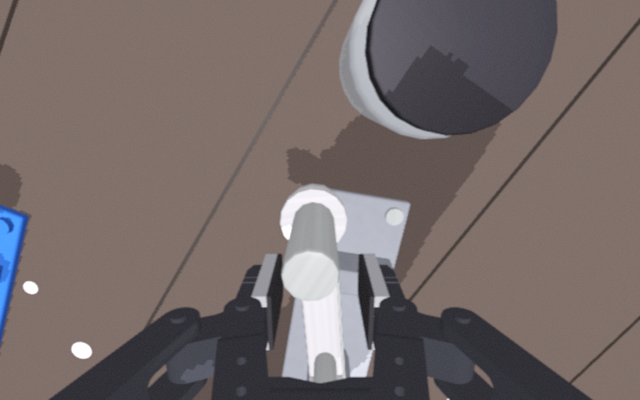

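View pics/s_9.png

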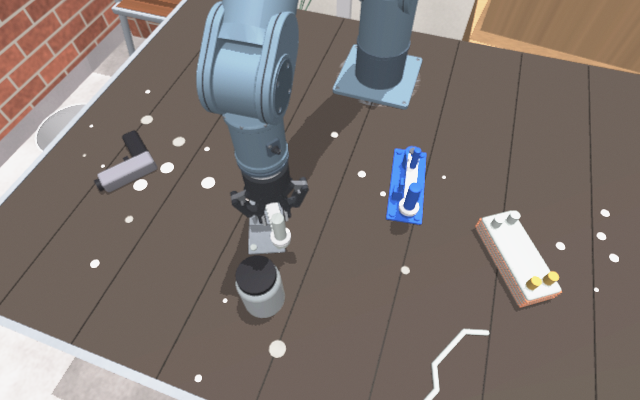

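The post is about 14° from home. The plate axis still shows beside the bar, and the jar is clear at (455,60). Approaching the stop gently.

Emit:
apply_moves([
  {"ax": 0,"ay": 0.043,"az": 0,"tx": 0.02,"ty": 0,"tz": 0.69,"claw": 3.4},
  {"ax": 0,"ay": 0.043,"az": 0,"tx": 0.02,"ty": 0,"tz": 0.69,"claw": 3.4},
  {"ax": 0,"ay": 0.043,"az": 0,"tx": 0.02,"ty": 0,"tz": 0.69,"claw": 3.4},
  {"ax": 0,"ay": 0.03,"az": 0,"tx": 0.02,"ty": 0,"tz": 0.5,"claw": 3.4},
  {"ax": 0,"ay": 0.02,"az": 0,"tx": 0.01,"ty": 0,"tz": 0.3,"claw": 3.4},
])

```text
time: 11.9
ee_pos: [0.629, -0.0835, 0.1029]
orientation: [-1.572, 0.003, -2.751]
contact_force: [1.4, 6.0, -0.8]
gripper_width: 0.0343
```

```bash
python3 st.py;python3 look.py 10
```

```text
11.9 0.15974109904320477 23.036532972593648 22.356525528013577 [ 1.3699734   6.00790564 -0.78599017] [ 0.13  0.62 -0.1   1.65  0.07  0.87 -1.18]
[ 0.62900263 -0.08349044  0.10285382] [-1.57229467  0.00303605 -2.75139767]
slim wrist 18264 [339.  51.] [ 0.7167 -0.0543  0.1303] [ 0.7183 -0.0509  0.1306] [0.057 0.071 0.005]
slim wrist 345 [312. 240.] [ 0.6396 -0.0743  0.1322] [ 0.6369 -0.0765  0.132 ] [0.012 0.023 0.008]
slim scene 30 [264. 228.] [ 0.6392 -0.072   0.1318] [ 0.6375 -0.0752  0.132 ] [0.014 0.021 0.008]
slim scene 1054 [256. 274.] [ 0.7286 -0.0495  0.1296] [ 0.7278 -0.0497  0.1305] [0.072 0.072 0.005]
thick wrist 2787 [307. 269.] [ 0.6308 -0.0758  0.1429] [ 0.6271 -0.0736  0.143 ] [0.031 0.033 0.01 ]
thick wrist 253 [364. 268.] [ 0.6406 -0.098   0.1435] [ 0.6363 -0.0985  0.143 ] [0.023 0.008 0.01 ]
thick wrist 67 [256. 268.] [ 0.6244 -0.0549  0.1455] [ 0.6242 -0.0545  0.1452] [0.003 0.005 0.005]
thick wrist 66 [386. 268.] [ 0.6453 -0.1058  0.1453] [ 0.6452 -0.1061  0.1452] [0.003 0.005 0.005]
thick scene 138 [263. 222.] [ 0.6321 -0.0759  0.1422] [ 0.6319 -0.0715  0.143 ] [0.026 0.036 0.01 ]
```

View pics/w_10.png

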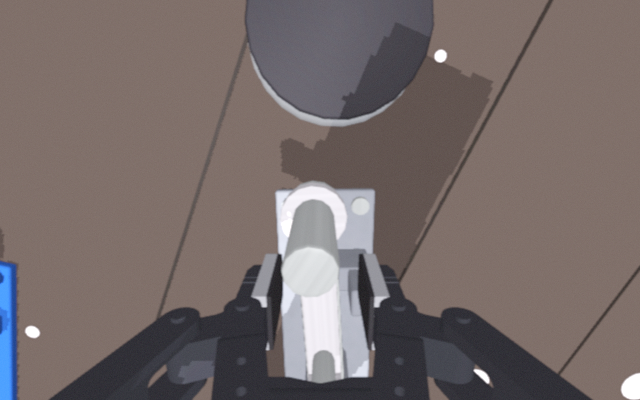

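There is still a small gap to the upright stop at (355,290). Small steps until the force rises.

Emit:
apply_moves([
  {"ax": 0,"ay": 0.018,"az": 0,"tx": 0.01,"ty": 0,"tz": 0.3,"claw": 3.4},
  {"ax": 0,"ay": 0.018,"az": 0,"tx": 0.01,"ty": 0,"tz": 0.3,"claw": 3.4},
  {"ax": 0,"ay": 0,"az": 0,"tx": 0,"ty": 0,"tz": 0.1,"claw": 3.4},
])

```text
time: 12.3
ee_pos: [0.6312, -0.0905, 0.1028]
orientation: [-1.572, 0.003, -2.787]
contact_force: [1.5, 6.3, 0.1]
gripper_width: 0.0342
```

Emit:
apply_moves([
  {"ax": 0,"ay": 0.018,"az": 0,"tx": 0,"ty": 0,"tz": 0.2,"claw": 3.4},
  {"ax": 0,"ay": 0,"az": 0,"tx": 0,"ty": 0,"tz": 0.2,"claw": 3.4},
])

```text
time: 12.47
ee_pos: [0.6312, -0.0911, 0.1026]
orientation: [-1.576, 0.001, -2.803]
contact_force: [-3.3, 15.4, 4.4]
gripper_width: 0.0345
```

```bash
python3 st.py;python3 look.py 11 | grep -E "thick (scene|wrist) [0-9]{3,}"
```

```text
12.4667 0.15896702244921135 20.18905081011921 19.372935736294465 [-3.32072832 15.35207734  4.43114012] [ 0.14  0.63 -0.09  1.64  0.06  0.88 -1.2 ]
thick wrist 2791 [307. 268.] [ 0.6341 -0.0832  0.1429] [ 0.6301 -0.0812  0.143 ] [0.032 0.033 0.01 ]
thick wrist 268 [364. 269.] [ 0.6423 -0.1064  0.1436] [ 0.6374 -0.1067  0.1431] [0.023 0.008 0.01 ]
thick scene 142 [259. 222.] [ 0.6353 -0.0822  0.142 ] [ 0.6349 -0.0779  0.143 ] [0.025 0.035 0.01 ]
```

View pics/w_11.png

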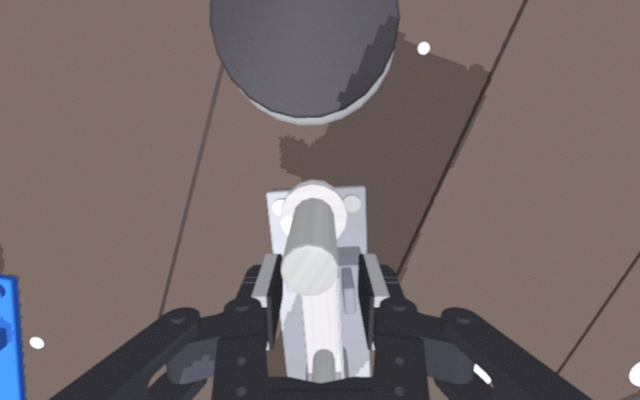

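The tool stopped advancing and the force rose to 15 N, so the arm is against the stop. Backing off and lifting clear.

Emit:
apply_moves([
  {"ax": 0,"ay": 0,"az": 0,"tx": 0,"ty": 0,"tz": -0.4,"claw": 3.4},
  {"ax": 0,"ay": 0,"az": 0,"tx": 0,"ty": 0,"tz": -0.3,"claw": 4},
  {"ax": 0,"ay": 0,"az": 0,"tx": 0,"ty": -1,"tz": 0,"claw": 4},
  {"ax": 0,"ay": 0,"az": 0,"tx": 0,"ty": -2.5,"tz": 0,"claw": 4},
  {"ax": 0,"ay": 0,"az": 0,"tx": 0,"ty": -3,"tz": 0,"claw": 4},
  {"ax": 0,"ay": 0,"az": 0,"tx": 0,"ty": -3,"tz": 0,"claw": 4},
  {"ax": 0,"ay": 0,"az": 0,"tx": 0,"ty": -3,"tz": 0,"claw": 4},
  {"ax": 0,"ay": 0,"az": 0,"tx": 0,"ty": 0,"tz": 0,"claw": 4},
])

```text
time: 13.28
ee_pos: [0.6331, -0.0913, 0.2351]
orientation: [-1.565, 0.01, -2.807]
contact_force: [1.6, -0.9, 1.2]
gripper_width: 0.0399
```

```bash
python3 st.py;python3 look.py 12
```

```text
13.2833 0.16072061801568252 19.879996310764895 19.15492402966791 [ 1.57885145 -0.85540957  1.1806283 ] [ 0.13  0.48 -0.09  1.54  0.05  1.11 -1.2 ]
[ 0.63314278 -0.09134675  0.23513328] [-1.56466771  0.01005581 -2.80727616]
slim wrist 7884 [310.  58.] [ 0.7273 -0.0502  0.1303] [ 0.7263 -0.0505  0.1307] [0.072 0.072 0.005]
slim wrist 54 [313. 177.] [ 0.643  -0.0812  0.132 ] [ 0.641  -0.0825  0.132 ] [0.01  0.02  0.008]
slim wrist 229 [322. 300.] [ 0.5379 -0.1255  0.1325] [ 0.537  -0.1258  0.1314] [0.015 0.015 0.007]
slim scene 29 [260. 228.] [ 0.6424 -0.0793  0.1321] [ 0.6397 -0.0823  0.1322] [0.015 0.021 0.007]
slim scene 1068 [256. 274.] [ 0.7291 -0.0494  0.1296] [ 0.7278 -0.0496  0.1301] [0.071 0.071 0.004]
thick wrist 776 [313. 192.] [ 0.6339 -0.0846  0.1429] [ 0.6334 -0.0848  0.1418] [0.025 0.025 0.008]
thick scene 128 [258. 222.] [ 0.635  -0.0841  0.1419] [ 0.6343 -0.0846  0.1417] [0.025 0.025 0.007]
```

View pics/w_12.png

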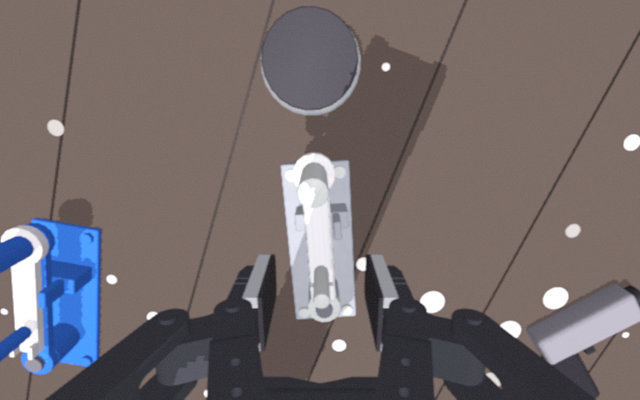

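View pics/s_12.png

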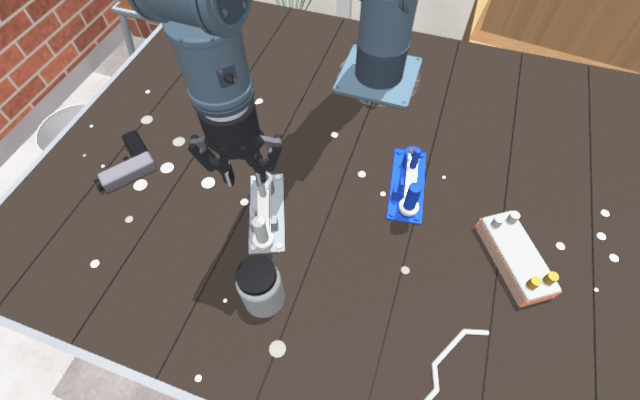

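```bash
python3 -c "
from bench import r
s=r.sense();print(s['time'],s['contact_force'],s['ee_pos']);print(r.close_job())"
```

```text
13.4333 [-0.65137353  0.29921808 -0.82413733] [ 0.62908751 -0.09052922  0.22777666]
the job is handed in; nothing more can be done
None
```

The hose-support arm is folded away and the job was handed in at about 13.4 s; the interface gave no verdict. I caged the slim post loosely between the fingers and turned the outer segment round until it lay on the inner one, with the inner segment still swung out (about 1 rad). I then lifted, caged the thick post, and swung the folded arm home until it met the stop.

**Last checks, all from camera images and the force reading:**
- **Inner segment:** it looks parallel to the base plate to within about 1–2°. At the end of the push the tool stopped advancing and the force rose to 15 N, against roughly 6 N while swinging.
- **Outer segment:** it lies within about 1–2° of the inner one.
- **Jar:** it is upright and within about 1 mm of its starting position (0.729, -0.050).
- **Robot:** the fingers are about 9 cm above the posts and the force is near zero.

**Failed or disagreed:** the first two move calls were refused for missing keys, without moving the arm. The scene and wrist cameras differed by about 2 mm. The arm swayed a few millimetres when settling after a move.

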